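# Draw a stock tray out from under the counter shelf with a hook

## Task

Pick up the hook tool, drop its prong through the round eye on the front of the wide parts tray and drag the tray out until the whole tray is clear of the shelf above it. Then unhook and stand the tool upright on its foot on the counter, out of the eye. Leave the narrow tray where it is.

Things in the scene. Friction and masses are not known exactly. Their poses are not given: they have to be found in the camera images.
- hook_grip (a point): Centre of the hook tool's wooden grip, 35 mm above its underside; z up, tool stands on the counter. Grip 26 mm wide (x), 80 long (y), 7 to 63 mm above the underside; steel foot 50 x 84, 8 thick; 0.35 kg. From the -y end an 8 mm bar runs along -y, 55 mm above the underside, then turns straight down: prong 8 mm thick, axis at x 0, y -100 mm from here, end 8 mm above the underside.
- eye (a point): Centre of the eye of the wide tray (holds round white canister filters): a level steel ring, 44 mm inside, 56 outside, 6 thick, 30 mm above the counter. z up, +y points out of the shelf. Tray: dark steel, 104 mm wide (x), 140 long (y), 50 high, front wall at y -32, back wall at y -172 mm from here; loose on the counter, 0.5 to 0.9 kg.
- narrow_tray: The other tray, in the other bay: same steel, length and eye, but 64 mm wide and filled with small cartons. Origin at the centre of its underside; its eye's centre is 102 mm along its +y and 30 mm up.
- riser: Low grey steel shelf fixed on the counter, 262 mm wide (x), 160 deep (y), top at 91 mm, cartons on it up to 151 mm. Origin on the counter under its centre. Below are two bays centred at x -64 and +64 mm, 120 mm wide, 85 high, open only to +y; front edge at y +80 mm. Either tray may be in either bay, its front sticking out up to 50 mm.
Not all that is in view belongs to the job. Leave any orange look-alike of the part that bears eye alone.

How it is judged:
By the outcome, as a careful person would: the job done as asked, in the order asked, and still so for the second after the job is handed in, with the robot touching nothing.
It also fails if it takes over 45 s, if anything falls off the work surface, if the arm or the gripper's body presses on something with over 40 N, if the wrist force passes 120 N, or if a joint passes its speed limit or range.

## Robot

A 6-joint arm with a two-finger parallel gripper is mounted at the origin on the work surface. World frame = base frame: x ahead of the robot, y to its left, z up, the work surface at z = 0. Lengths are in m, angles in degrees, forces in N, time in s.
With the tool pointing down it reaches from about 0.375 to 0.975 m from the base axis. Payload 3.8 kg.
Tool frame: the origin (TCP) lies midway between the tips of the shut fingers; the grasp point (between the pads) lies 19 mm behind it; z points along the fingers, y is the line along which they close (so a half turn about z gives the same grasp; the last joint's range is limited). The gripper opens to 88 mm and grips with 3 to 60 N. Pads are 18 mm wide; open, the fingers measure 123 mm over their backs; the gripper's body (75 mm by 187 mm) begins 45 mm behind the grasp point.
Start: joints at [-73.218, 15.12, 91.902, -0, 72.978, -2.114], TCP at [0.219, -0.639, 0.239] pointing down, gripper open.
Joint ranges: [-150.88, 150.88], [-54.13, 125.18], [17.81, 147.31], [-75.09, 255.09], [0, 152.58], [-146.25, 146.25]. Speed limits (degrees/s): [147.25, 147.25, 180, 180, 180, 180].

## Interface

Orientations are given as a 3x3 rotation matrix whose columns are the frame's x, y, z axes.
In Python, from station import monitor, camera, calibration, env gives the robot as it stands. The module is installed in compiled form; this text tells all that it offers.
- The arm moves only by the shell command python3 -m jog 'ROWS'. ROWS is JSON, one flat list of numbers, 7 for each row, row after row: the turn, a rotation vector about the world's x, y, z each as a share of 180 degrees, from -1 to 1, then the shift along the world's x, y, z each as a share of 0.3 m, from -1 to 1, then the closure, from 0 (fully open) to 1 (shut). In form: [wx, wy, wz, tx, ty, tz, hand, wx, wy, wz, tx, ty, tz, hand, ...]. A call has 1 to 5 rows; each row shifts and turns the commanded pose from where the row before left it; what a row does not reach is not made up. A row lasts 1/8 s, in which the tool goes at most 62.5 mm and 10.7 degrees, less where a joint would pass 70% of its speed; a pose out of reach is approached as far as the arm can. A call with a number of a shift or a turn outside -1 to 1 is refused whole. A call with a gripper value outside its range is refused whole. The fingers move at their own pace and stop on an object; the grip force is fixed at half the most. Time passes only in rows, so rows that do not move let the fingers close. It gives the time, the measured TCP pose, the force, the opening and the grip force at its end, in the units of the state.
- monitor.observe(): the state, without advancing time (a new reading comes with each control period).
- camera(name): name is "scene" or "top" or "wrist"; returns the picture (400x640x3 uint8, red, green, blue); there is no depth.
- calibration(name): a dict with "camera_matrix" (3x3 intrinsics, pixels), "distortion" ([k1, k2, p1, p2, k3] as OpenCV has them; the pictures are not rectified), "rvec" (rotation vector, rad) and "tvec" (3), from world to camera coordinates, as OpenCV has them; the wrist camera has in their place "mount" (4x4, takes a point from camera to tool coordinates, whose origin is the TCP and whose axes are the flange's). Camera axes: x right, y down, z forward; pixel columns grow to the right and rows downward; lengths in m; the calibration is good to about 2 mm. A picture is of the moment at which its call begins: read the wrist's pose just before it. calibration takes no time and is no camera call.
- env.hand_in(): hands the job in; it is judged then, once.
The state is a dict: "clock": time; "joint_pos": joint angles; "qd": joint speeds; "joint_torque": joint torques, N m; "tcp_pos": TCP position; "tool_rot": TCP orientation; "wrist_force": force on the tool from outside, world axes, zero at the start; "ft_torque": the same for the moment, N m; "gripper_width": opening from 0.0 (shut) to 1.0 (fully open); "finger_force": force on a finger pad.
Only numpy, scipy, OpenCV 4.12 (cv2) and the standard library are available. Lean on these libraries where they do the work, as an engineer would, in place of code of your own. Each camera call takes 0.05 s, during which the arm holds its last target. There are 200 camera calls.

## Working session

There is one attempt and no reset: what is moved stays moved. The work goes in short steps, Python scripts to look and compute and a shell command to move; the robot and the scene stay as the last step left them, time stands still between calls to the robot, and variables do not carry over. Pictures are saved under pics/ and viewed, at most 10 in all, crops included, and the job is handed in when it is done.

```bash
mkdir -p pics && cat > h.py <<'E'
import numpy as np, cv2
from station import monitor, camera, calibration, env
def snap(n,f,crop=None,s=1):
    im=camera(n)[:,:,::-1]; cv2.imwrite(f'pics/raw_{f}.png',im)
    if crop: x0,y0,x1,y1=crop; im=im[y0:y1,x0:x1]
    cv2.imwrite(f'pics/{f}.png',cv2.resize(im,None,fx=s,fy=s,interpolation=cv2.INTER_CUBIC))
def ray(n,px,st=None):
    c=calibration(n); p=cv2.undistortPoints(np.array([[px]],float),np.array(c["camera_matrix"],float),np.array(c["distortion"],float))[0,0]
    d=np.array([p[0],p[1],1.])
    if n=="wrist":
        M=np.array(c["mount"]); R=np.array(st["tool_rot"]); t=np.array(st["tcp_pos"])
        o=R@M[:3,3]+t; d=R@M[:3,:3]@d
    else:
        R=cv2.Rodrigues(np.array(c["rvec"],float))[0]; o=-R.T@np.array(c["tvec"],float).ravel(); d=R.T@d
    return o,d/np.linalg.norm(d)
def atz(n,px,z,st=None):
    o,d=ray(n,px,st); return o+d*(z-o[2])/d[2]
def tri(r1,r2):
    (o1,d1),(o2,d2)=r1,r2
    s=np.linalg.lstsq(np.c_[d1,-d2],o2-o1,rcond=None)[0]
    a,b=o1+s[0]*d1,o2+s[1]*d2; return (a+b)/2,np.linalg.norm(a-b)
E
python3 - <<'E'
from h import *
snap("scene","s0");snap("top","t0")
a=cv2.imread('pics/s0.png');b=cv2.imread('pics/t0.png')
cv2.imwrite('pics/both.png',cv2.resize(np.vstack([a,b]),(480,600)))
for n in("scene","top"):
    print(n,ray(n,(320,200)))
E
```

```text
scene (array([1.10587024, 0.18227531, 0.71250017]), array([-0.72044315, -0.14935207, -0.67724119]))
top (array([0.35655557, 0.04021947, 1.20131089]), array([ 0.04565321, -0.01630516, -0.99882427]))
```

View pics/t0.png

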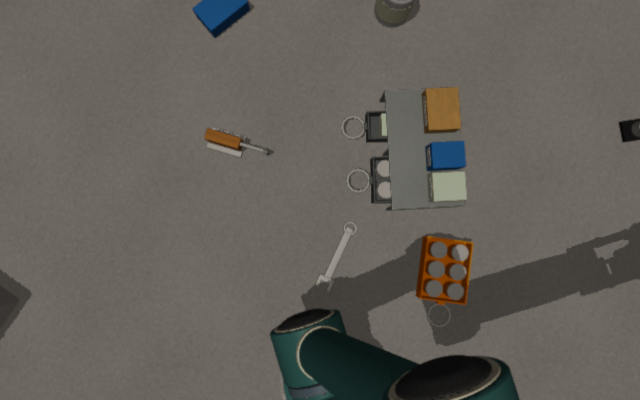

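View pics/s0.png

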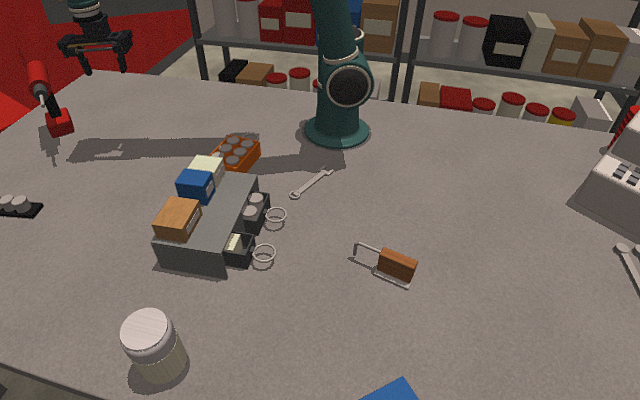

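The top view has three rings. The one at (358,181) belongs to the dark tray with white round filters, so it's the wide tray. (353,127) is the narrow tray with cartons, and (439,315) is the orange look-alike. The hook tool is at (225,140), prong end near (269,151). I'll confirm this in an enlarged crop.

```bash
python3 - <<'E'
import cv2,numpy as np
a=cv2.imread('pics/t0.png')[110:210,195:395];b=cv2.imread('pics/s0.png')[185:295,230:430]
f=lambda i:cv2.resize(i,None,fx=4,fy=4,interpolation=cv2.INTER_CUBIC)
cv2.imwrite('pics/c0.png',np.vstack([f(a)[:280],f(b)[:320]])) if 0 else None
cv2.imwrite('pics/ca.png',f(a)[:,:800]);
B=f(b);cv2.imwrite('pics/c0.png',cv2.resize(np.vstack([f(a),B]),(560,588)) if 0 else np.vstack([cv2.resize(a,(580,290),interpolation=2),cv2.resize(b,(580,310),interpolation=2)]))
E
```

```text
(no output)
```

View pics/c0.png

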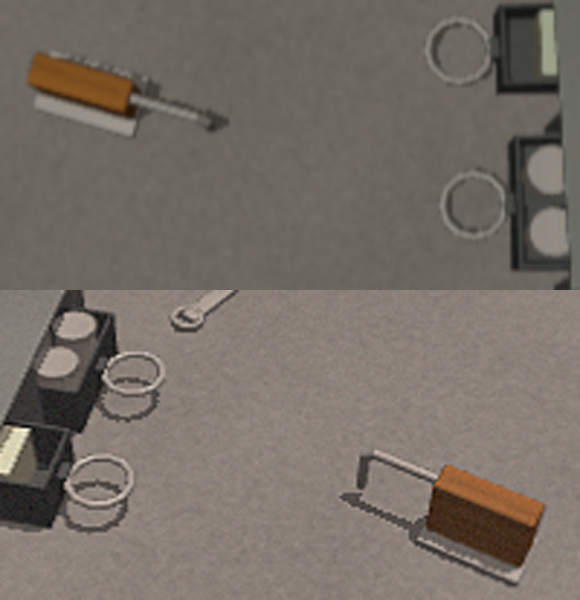

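Confirmed: the lower ring in the top crop, about (358,180), is on the two-canister tray. Next I triangulate the grip-top corners, prong elbow, eye and riser.

```bash
python3 - <<'E'
from h import *
T=lambda x,y:(195+x/2.9,110+y/2.9)
S=lambda x,y:(230+x/2.9,185+(y-290)/2.818)
np.set_printoptions(precision=4,suppress=True)
def t(n,a,b):
    p,e=tri(ray("top",T(*a)),ray("scene",S(*b)));print(n,p,round(e,4));return p
e=t("eye",(473,204),(133,374)); n=t("neye",(458,51),(99,481))
t("elbow",(215,122),(364,456))
a=t("A far+x back",(38,53),(545,503));b=t("B front +x",(136,83),(447,466)) 
for q in[(38,53),(136,83),(128,113),(28,85)]: print(atz("top",T(*q),.063))
c=np.mean([atz("top",T(*q),.063) for q in[(38,53),(136,83),(128,113),(28,85)]],0);print("c",c)
print("eye z.03",atz("top",T(473,204),.03),atz("scene",S(133,374),.03))
for q in[(387,90),(392,210),(466,206)]:print("riser",atz("top",q,.091))
print(monitor.observe()["tool_rot"])
E
```

```text
eye [ 0.4545 -0.0653  0.0256] 0.0025
neye [ 0.5768 -0.0549  0.0247] 0.0022
elbow [0.5178 0.1401 0.0424] 0.0093
A far+x back [0.5661 0.2728 0.0798] 0.0135
B front +x [0.5432 0.2001 0.0756] 0.0152
[0.5693 0.2693 0.063 ]
[0.5458 0.1942 0.063 ]
[0.5227 0.2002 0.063 ]
[0.5446 0.2767 0.063 ]
c [0.5456 0.2351 0.063 ]
eye z.03 [ 0.4545 -0.0661  0.03  ] [ 0.4585 -0.0624  0.03  ]
riser [ 0.648  -0.1263  0.091 ]
riser [ 0.3849 -0.1332  0.091 ]
riser [ 0.3926 -0.2948  0.091 ]
[[ 0.9461  0.3239 -0.0006]
 [ 0.3239 -0.9461  0.0019]
 [ 0.0001 -0.002  -1.    ]]
```

```bash
python3 -m jog '[0,0,0,0.15,0.1,0,0, 0,0,0,0.15,0.1,0,0, 0,0,0,0.15,0.1,0,0, 0,0,0.05,0.15,0.1,0,0, 0,0,0.05,0.15,0.1,0,0]' && python3 -m jog '[0,0,0.05,0.15,0.1,0,0, 0,0,0.05,0.02,0.19,0,0, 0,0,0.05,0.02,0.19,0,0, 0,0,0.05,0.02,0.19,0,0, 0,0,0,0.02,0.19,0,0]' && python3 -m jog '[0,0,0,0.02,0.19,0,0, 0,0,0,0.02,0.19,0,0, 0,0,0,0.02,0.19,0,0, 0,0,0,0.02,0.19,0,0, 0,0,0,0.02,0.19,0,0]'  && python3 -m jog '[0,0,0,0.01,0.19,0,0, 0,0,0,0,0.19,0,0, 0,0,0,0,0.19,0,0, 0,0,0,0,0,0,0]'
python3 - <<'E'
from h import *
s=monitor.observe();print(s["clock"],s["tcp_pos"],s["tool_rot"],s["joint_pos"]);snap("wrist","w1")
E
```

```text
clock: 0.72
tcp_pos: [0.4447, -0.4873, 0.2381]
tool_rot: [[0.797, 0.604, -0.001], [0.604, -0.797, 0.001], [-0.0, -0.001, -1.0]]
wrist_force: [0.4, -0.1, 0.8]
gripper_width: 1.002
finger_force: 0.0
clock: 1.35
tcp_pos: [0.5123, -0.2286, 0.2381]
tool_rot: [[0.293, 0.956, -0.001], [0.956, -0.293, 0.001], [0.0, -0.001, -1.0]]
wrist_force: [0.2, 0.6, -0.7]
gripper_width: 1.001
finger_force: 0.0
clock: 1.98
tcp_pos: [0.5422, 0.0562, 0.2384]
tool_rot: [[0.294, 0.956, -0.0], [0.956, -0.294, -0.0], [-0.0, -0.0, -1.0]]
wrist_force: [0.1, -0.0, 0.2]
gripper_width: 1.0
finger_force: 0.0
clock: 2.48
tcp_pos: [0.5448, 0.2289, 0.238]
tool_rot: [[0.289, 0.957, -0.001], [0.957, -0.289, 0.001], [0.0, -0.001, -1.0]]
wrist_force: [-0.4, -0.4, -0.9]
gripper_width: 1.002
finger_force: 0.0
2.475 [0.54475777 0.22888103 0.2380202 ] [[ 2.89247646e-01  9.57253710e-01 -1.06443424e-03]
 [ 9.57254280e-01 -2.89247221e-01  5.36889193e-04]
 [ 2.06054526e-04 -1.17422817e-03 -9.99999289e-01]] [2.03457971e+01 6.12949167e+00 1.02540768e+02 5.28122660e-02
 7.13762351e+01 3.71418236e+01]
```

View pics/w1.png

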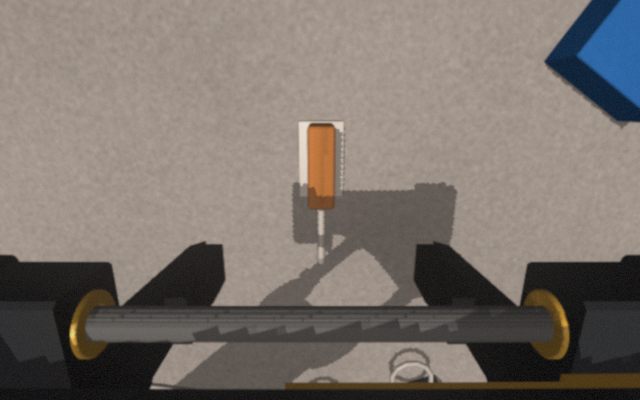

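The wrist view shows the grip upright in the image (307–335, 124–208), with the bar running down at x≈321. The grip is well aligned with the fingers, so I locate it from here.

```bash
python3 - <<'E'
from h import *
s=monitor.observe();np.set_printoptions(precision=4,suppress=True)
P=[atz("wrist",q,.063,s) for q in[(309,124),(334,124),(335,208),(307,208)]];print(np.array(P),np.mean(P,0))
T=lambda x,y:(195+x/2.9,110+y/2.9)
S=lambda x,y:(230+x/2.9,185+(y-290)/2.818)
for a,b in[((28,85),(545,503)),((128,113),(447,466)),((38,53),(536,520)),((136,83),(438,487))]:print(tri(ray("top",T(*a)),ray("scene",S(*b))))
for w,a in [((309,124),(38,53)),((334,124),(28,85)),((334,124),(38,53)),((335,208),(136,83))]:print(tri(ray("wrist",w,s),ray("top",T(*a))))
E
```

```text
[[0.5508 0.2777 0.063 ]
 [0.5724 0.2711 0.063 ]
 [0.5511 0.1945 0.063 ]
 [0.5252 0.2023 0.063 ]] [0.5499 0.2364 0.063 ]
(array([0.5455, 0.2806, 0.0567]), np.float64(0.005101622732504287))
(array([0.5237, 0.205 , 0.0544]), np.float64(0.007128302773238871))
(array([0.5691, 0.2729, 0.0633]), np.float64(0.007175281951638154))
(array([0.5468, 0.1998, 0.0547]), np.float64(0.00884727579832028))
(array([0.5587, 0.2721, 0.0816]), np.float64(0.01929403169079767))
(array([0.5608, 0.2757, 0.0385]), np.float64(0.027239698533591414))
(array([0.5719, 0.2708, 0.053 ]), np.float64(0.0017109506635594445))
(array([0.5488, 0.1939, 0.0578]), np.float64(0.004672539009727623))
```

```bash
python3 -m jog '[0,0,0,0.011,0.025,0,0, 0,0,0,0,0,-0.18,0, 0,0,0,0,0,-0.18,0, 0,0,0,0,0,-0.18,0, 0,0,0,0,0,-0.1,0]' && python3 -m jog '[0,0,0,0,0,-0.08,0, 0,0,0,0,0,0,0, 0,0,0,0,0,0,1, 0,0,0,0,0,0,1, 0,0,0,0,0,0,1]' && python3 -m jog '[0,0,0,0,0,0,1, 0,0,0,0,0,0,1, 0,0,0,0,0,0,1, 0,0,0,0,0,0,1]'
```

```text
clock: 3.15
tcp_pos: [0.5472, 0.2304, 0.0433]
tool_rot: [[0.297, 0.955, -0.004], [0.955, -0.297, -0.002], [-0.003, -0.004, -1.0]]
wrist_force: [1.2, 0.4, 1.0]
gripper_width: 0.997
finger_force: 0.0
clock: 3.78
tcp_pos: [0.5498, 0.2332, 0.0241]
tool_rot: [[0.294, 0.956, 0.002], [0.956, -0.294, 0.001], [0.001, 0.002, -1.0]]
wrist_force: [-0.1, -1.1, -0.6]
gripper_width: 0.681
finger_force: 0.0
clock: 4.28
tcp_pos: [0.5486, 0.233, 0.0227]
tool_rot: [[0.294, 0.956, -0.001], [0.956, -0.294, 0.0], [-0.0, -0.001, -1.0]]
wrist_force: [0.2, 0.6, 1.1]
gripper_width: 0.291
finger_force: 30.0
```

```bash
python3 -m jog '[0,0,0,0,0,0.12,1, 0,0,0,0,0,0.12,1, 0,0,0.05,0,0,0,1, 0,0,0.05,-0.08,-0.165,0,1, 0,0,0,-0.08,-0.165,0,1]' && python3 -m jog '[0,0,0,-0.08,-0.165,0,1, 0,0,0,-0.077,-0.165,0,1, 0,0,0,0,0,0,1, 0,0,0,0,0,0,1]'
python3 - <<'E'
from h import *
s=monitor.observe();print(s["clock"],s["tcp_pos"],s["gripper_width"]);snap("scene","s2");snap("top","t2");
a=cv2.imread('pics/s2.png')[170:270,230:370];b=cv2.imread('pics/t2.png')[110:210,290:430]
f=lambda i:cv2.resize(i,(420,300),interpolation=2)
cv2.imwrite('pics/c2.png',np.vstack([f(a),f(b)]))
E
```

```text
clock: 4.9
tcp_pos: [0.4996, 0.133, 0.0938]
tool_rot: [[-0.019, 1.0, -0.001], [1.0, 0.019, -0.001], [-0.001, -0.001, -1.0]]
wrist_force: [0.1, -1.5, -3.3]
gripper_width: 0.294
finger_force: 30.0
clock: 5.4
tcp_pos: [0.4538, 0.0349, 0.0945]
tool_rot: [[-0.014, 1.0, 0.0], [1.0, 0.014, 0.0], [0.0, 0.0, -1.0]]
wrist_force: [-0.2, 0.4, -3.3]
gripper_width: 0.289
finger_force: 30.0
5.4 [0.45375813 0.03489448 0.0944792 ] 0.28900779351395883
```

View pics/c2.png

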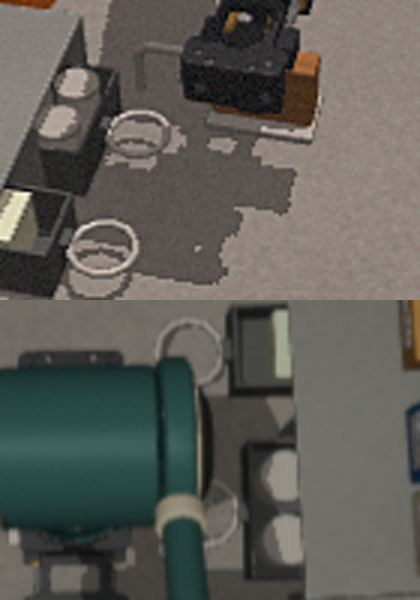

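The scene crop shows the prong end at (140,90) and the ring centre at (138,133). I compare them in world terms with the same camera.

```bash
python3 - <<'E'
from h import *
f=lambda x,y:(230+x/3,170+y/3)
print(atz("scene",f(140,89),.080),atz("scene",f(138,134),.03),atz("scene",f(140,45),.131))
E
```

```text
[ 0.45643699 -0.05792689  0.08      ] [ 0.45793224 -0.06223473  0.03      ] [ 0.46140828 -0.05329392  0.131     ]
```

```bash
python3 -m jog '[0,0,0,0.004,-0.013,0,1, 0,0,0,0,0,-0.08,1, 0,0,0,0,0,-0.08,1, 0,0,0,0,0,-0.065,1, 0,0,0,0,0,0,1]'; python3 - <<'E'
from h import *
snap("scene","s3",(230,170,370,270),3)
E
```

```text
clock: 6.12
tcp_pos: [0.4536, 0.0314, 0.0257]
tool_rot: [[-0.017, 1.0, -0.004], [1.0, 0.017, -0.0], [-0.0, -0.004, -1.0]]
wrist_force: [0.1, 0.1, -3.1]
gripper_width: 0.289
finger_force: 30.0
```

View pics/s3.png

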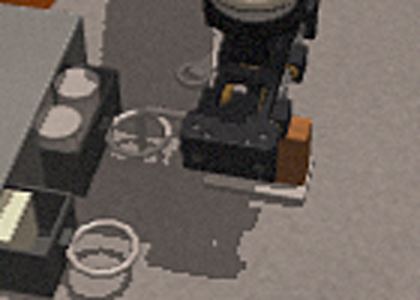

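The prong is inside the wide tray's ring, around (140,130). Dragging now.

```bash
python3 -m jog '[0,0,0,0,0.03,0,1, 0,0,0,0,0.04,0,1, 0,0,0,-0.001,0.06,0,1, 0,0,0,-0.001,0.06,0,1, 0,0,0,-0.001,0.06,0,1]' && python3 -m jog '[0,0,0,-0.002,0.06,0,1, 0,0,0,-0.002,0.06,0,1, 0,0,0,-0.002,0.06,0,1, 0,0,0,-0.002,0.06,0,1, 0,0,0,-0.002,0.05,0,1]'&& python3 -m jog '[0,0,0,0,0.02,0,1, 0,0,0,0,0,0,1, 0,0,0,0,0,0,1]'; python3 - <<'E'
from h import *
snap("scene","s4",(120,130,440,290),2)
E
```

```text
clock: 6.8
tcp_pos: [0.4544, 0.1065, 0.0279]
tool_rot: [[-0.017, 1.0, 0.001], [1.0, 0.017, -0.001], [-0.001, 0.001, -1.0]]
wrist_force: [-0.1, -5.3, -2.9]
gripper_width: 0.294
finger_force: 30.0
clock: 7.42
tcp_pos: [0.451, 0.1938, 0.0275]
tool_rot: [[-0.017, 1.0, 0.0], [1.0, 0.017, -0.001], [-0.001, 0.0, -1.0]]
wrist_force: [-0.2, -6.0, -1.8]
gripper_width: 0.295
finger_force: 30.0
clock: 7.8
tcp_pos: [0.4513, 0.1993, 0.0273]
tool_rot: [[-0.015, 1.0, 0.0], [1.0, 0.015, 0.001], [0.001, 0.0, -1.0]]
wrist_force: [-0.1, -1.0, -3.5]
gripper_width: 0.295
finger_force: 30.0
```

View pics/s4.png

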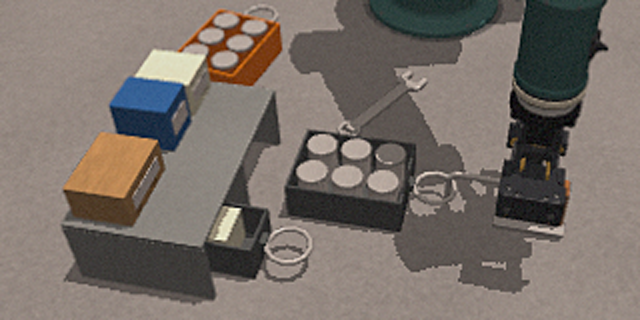

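The tray's back wall is well clear of the shelf front and the narrow tray hasn't moved. I back off to centre the prong, lift, move away and lower.

```bash
python3 -m jog '[0,0,0,0,-0.03,0,1, 0,0,0,0,0,0,1, 0,0,0,0,0,0.09,1, 0,0,0,0,0,0.1,1, 0,0,0,0,0.1,0,1]' && python3 -m jog '[0,0,0,0,0.1,0,1, 0,0,0,0,0.1,0,1, 0,0,0,0,0,-0.1,1, 0,0,0,0,0,-0.09,1, 0,0,0,0,0,0,1]'&& python3 -m jog '[0,0,0,0,0,-0.008,1, 0,0,0,0,0,0,1, 0,0,0,0,0,0,1, 0,0,0,0,0,0,1]'
```

```text
clock: 8.48
tcp_pos: [0.4534, 0.2198, 0.087]
tool_rot: [[-0.013, 1.0, 0.005], [1.0, 0.013, 0.002], [0.002, 0.005, -1.0]]
wrist_force: [0.6, -0.3, -2.9]
gripper_width: 0.291
finger_force: 30.0
clock: 9.1
tcp_pos: [0.4487, 0.2785, 0.0249]
tool_rot: [[-0.015, 1.0, -0.005], [1.0, 0.015, -0.003], [-0.003, -0.005, -1.0]]
wrist_force: [0.2, -0.7, -3.0]
gripper_width: 0.292
finger_force: 30.0
clock: 9.6
tcp_pos: [0.4516, 0.2802, 0.0255]
tool_rot: [[-0.016, 1.0, 0.001], [1.0, 0.016, 0.001], [0.001, 0.001, -1.0]]
wrist_force: [-0.6, 1.3, -3.8]
gripper_width: 0.29
finger_force: 30.0
```

```bash
python3 -m jog '[0,0,0,0,0,-0.005,1, 0,0,0,0,0,0,1, 0,0,0,0,0,0,1]' && python3 -m jog '[0,0,0,0,0,-0.004,1, 0,0,0,0,0,0,1, 0,0,0,0,0,0,1]'
```

```text
clock: 9.98
tcp_pos: [0.451, 0.2799, 0.0232]
tool_rot: [[-0.016, 1.0, -0.0], [1.0, 0.016, -0.0], [-0.0, -0.0, -1.0]]
wrist_force: [0.2, 0.2, -2.7]
gripper_width: 0.29
finger_force: 30.0
clock: 10.35
tcp_pos: [0.4512, 0.2801, 0.0226]
tool_rot: [[-0.016, 1.0, 0.0], [1.0, 0.016, 0.0], [0.0, 0.0, -1.0]]
wrist_force: [-2.6, -1.4, 4.8]
gripper_width: 0.294
finger_force: 30.0
```

Contact with the counter: the force has turned upward to 4.8 N. Release, then rise straight up.

```bash
python3 -m jog '[0,0,0,0,0,0,0, 0,0,0,0,0,0,0, 0,0,0,0,0,0,0, 0,0,0,0,0,0,0, 0,0,0,0,0,0,0]' && python3 -m jog '[0,0,0,0,0,0.1,0, 0,0,0,0,0,0.2,0, 0,0,0,0,0,0.2,0, 0,0,0,0,0,0.1,0, 0,0,0,0,0,0,0]'; python3 - <<'E'
from h import *
snap("scene","s5",(120,130,440,290),2)
E
```

```text
clock: 10.98
tcp_pos: [0.4511, 0.28, 0.022]
tool_rot: [[-0.016, 1.0, 0.0], [1.0, 0.016, 0.0], [0.0, 0.0, -1.0]]
wrist_force: [0.6, -0.4, -0.6]
gripper_width: 0.836
finger_force: 0.0
clock: 11.6
tcp_pos: [0.4531, 0.2811, 0.2056]
tool_rot: [[-0.016, 1.0, 0.006], [1.0, 0.016, 0.004], [0.003, 0.006, -1.0]]
wrist_force: [0.9, -0.5, -0.6]
gripper_width: 0.999
finger_force: 0.0
```

View pics/s5.png

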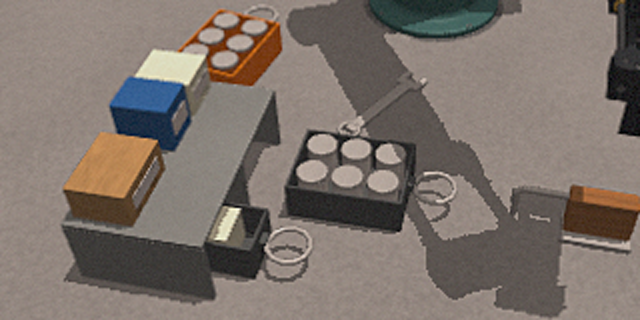

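The tool stands upright at (600,215), its prong clear of the eye at (435,188). The wide tray is fully out and the narrow tray hasn't moved.

```bash
python3 -c "
from station import env
print(env.hand_in())"
```

```text
the job is handed in; nothing more can be done
None
```

I dragged the wide tray fully clear of the shelf, unhooked the tool and stood it upright on its foot on the counter, and left the narrow tray where it was. I handed the job in at about 11.6 s on the robot's clock; no verdict came back.

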